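# Set a mower engine's flywheel magnet to the ignition coil and push the coil home

## Robot

A 6-joint arm with a two-finger parallel gripper is mounted at the origin on the work surface. World frame = base frame: x ahead of the robot, y to its left, z up, the work surface at z = 0. Lengths are in m, angles in rad, forces in N, time in s.
With the tool pointing down it reaches from about 0.4 to 0.825 m from the base axis. Payload 7 kg.
Tool frame: the origin (TCP) lies midway between the tips of the shut fingers; the grasp point (between the pads) lies arm.hold_point_z behind it (arm.hold_point_z is the distance from the TCP to the grasp point, in m); z points along the fingers, y is the line along which they close (so a half turn about z gives the same grasp; the last joint's range is limited). The gripper opens to 88 mm and grips with 3 to 60 N. Pads are 19 mm wide; open, the fingers measure 130 mm over their backs; the gripper's body (78 mm by 193 mm) begins 47 mm behind the grasp point.
Start: joints at [1.446, 0.359, 0.012, 0, -1.224, -0.288], TCP at [0.271, 0.618, 0.227] pointing down, gripper open.
Joint ranges: [-3.07, 3.07], [-1.43, 2.12], [-1.02, 1.25], [-3.03, 1.67], [-3.05, -0], [-3.03, 3.03]. Speed limits (rad/s): [2.39, 2.39, 3.01, 3.14, 3.14, 3.14].

## Interface

Orientations are given as [roll, pitch, yaw] about the fixed x, y, z axes, in that order (R = Rz(yaw) Ry(pitch) Rx(roll)).
In Python, from station import arm gives the robot as it stands.
- The arm moves only by the shell command python3 -m crank 'ROWS' [OPENING] [FORCE]. ROWS is JSON, a list that holds one entry, the list of rows, each a list of 4 numbers: the shift along the tool's x, y, z in units of 25 mm (1.0 is 25 mm), then the turn about the tool's z in units of 5 degrees (1.0 is 5 degrees). A call has 1 to 12 rows; each row is the pose to reach, as a shift and turn from the pose commanded when the call began, along the tool's axes at that moment; what a row does not reach only later rows make up. A row lasts 1/8 s, in which the tool goes at most 62.5 mm and 10.7 degrees, less where a joint would pass 70% of its speed; a pose out of reach is approached as far as the arm can. A call with a gripper value outside its range is refused whole. OPENING is the closure, from 0 (fully open) to 1 (shut), set as the call begins (- or left out, the last holds). The fingers move at their own pace and stop on an object; FORCE is the grip in N (left out, the last holds). Time passes only in rows, so rows that repeat a pose let the fingers close. It gives the time, the measured TCP pose, the force, the opening and the grip force at its end, in the units of the state.
- arm.get_state(): the state, without advancing time (a new reading comes with each control period).
- arm.grab_frame(name): name is "scene" or "top"; returns (picture, depth): 420x560x3 uint8, red, green, blue; 420x560 float32, m along the optical axis (not along the pixel's ray), 0 where there is no reading.
- arm.get_calibration(name): a dict with "mtx" (3x3 intrinsics, pixels), "R" (3x3) and "t" (3): a world point X has camera coordinates R X + t. Camera axes: x right, y down, z forward; pixel columns grow to the right and rows downward; lengths in m; the calibration is good to about 2 mm. A picture is of the moment at which its call begins. get_calibration takes no time and is no camera call.
- arm.job_done(): hands the job in; it is judged then, once.
Trained networks look in the newest picture that a camera, given by its name, has taken for a name from the list of things; names that differ only in an ending like _2 or _b are one class to them, and where a whole thing is asked for, a point or a joint stands for the part that bears it (a point fixed in the world has none). Each returns a list of dicts, best first, with "score" (0 to 1); they miss things now and then, are a little off and sometimes report something else, mostly with a low value. They report only what shows in the picture. A call takes as long as a camera call.
- arm.recognise(thing, camera): "extent" ([left, top, width, height] in pixels, round what is visible of it).
- arm.trace(thing, camera): "mask" (420x560 bool, what is visible of it) and "extent" ([left, top, width, height] in pixels, round what is visible of it).
The state is a dict: "t": time; "q": joint angles; "qd": joint speeds; "joint_efforts": joint torques, N m; "eef_pos": TCP position; "ee_rot": TCP orientation; "force": force on the tool from outside, world axes, zero at the start; "moment": the same for the moment, N m; "width": finger opening in m; "gripper_force": force on a finger pad.
Only numpy, scipy, OpenCV 4.12 (cv2) and the standard library are available. Lean on these libraries where they do the work, as an engineer would, in place of code of your own. Each camera call takes 0.05 s, during which the arm holds its last target. There are 200 camera calls.

## Task

The ignition coil of the mower engine is being gapped: with a fingertip, push a fan blade to turn the flywheel steadily clockwise, seen from above, without spinning it, until the magnet with the card gauge wrapped over it stands squarely in front of the coil's two legs. Then push the loosened coil in along its slots until it stops against the card, and leave both standing like that. Only push, gently: grip nothing on the engine, and leave the loose tools and parts where they lie.

Things in the scene. Friction and masses are not known exactly. Their poses are not given: they have to be found in the camera images.
- wheel_axis (a point): A point on the flywheel's upright axis, level with the flat top of its rim disc, 168 mm above the table. The flywheel is a cast aluminium disc 180 mm across on top of the engine. In the middle stands a steel starter cup 68 mm across and 22 mm high with a nut on it that ends 40 mm above the rim disc. Nothing on the engine stands higher than that above the rim disc.
- flywheel (a joint): Turning angle of the flywheel in rad: 0 when its magnet squarely faces the coil, growing as it turns clockwise seen from above. At the start it reads between -2.6 and -0.8, so a clockwise turn brings it to 0. It turns freely both ways without stops against a friction of about 0.11 N m (the spark plug is out) and stays where it is left.
- fan (a point): The flywheel's eight upright fan blades, turning with it: plates 3.5 mm thick, 24 mm high on the flat rim disc, reaching from 40 to 84 mm from the axis, 45 degrees apart (45 mm of room between neighbours, 62 mm from the axis). The magnet's direction lies midway between two blades: they stand 22.5, 67.5, 112.5 and 157.5 degrees either side of it. Origin on the axis at the blades' foot.
- magnet (a point): Middle of the magnet on the flywheel's outer rim, 90 mm from the axis, at the rim's top face: two dark steel pole shoes with a black block between them, let into the rim, together 52 mm wide; a white paper card gauge 42 mm high is wrapped round the rim outside them and stands 16 mm above the rim. It turns with the flywheel.
- coil (a joint): How far the ignition coil has slid in towards the flywheel, straight along its slots towards the wheel's axis, in m: 0 backed right off, 0.008 at its stop, with its legs against the card. Starts between 0 and 0.002. Its screws are slack: it needs about 4 N to slide, and stays where it is left.
- coil_back (a point): Middle of the coil's flat upright back face (64 mm wide, 19 mm high, looking away from the axis), 155 mm above the table, about 146 mm from the axis at the start; moves with the coil. The two legs of the dark laminated core reach 46 mm from it towards the wheel; a black winding sits over one, its top 20 mm above this point. Outwards of it is free room over the cooling fins, 25 mm lower.
- plug_socket: Loose bystander: a steel plug socket, 27 mm across and 50 mm high, standing on the engine's white fuel tank, on the side of the flywheel away from the coil, about 159 mm from the axis; its top is 200 mm above the table. Origin under its foot.
- spark_plug: Loose bystander: the spark plug lying on the engine's plywood board, 75 mm long.
- parts_dish: Loose bystander: a round steel dish 68 mm across and 22 mm high on the plywood board. Origin under its foot.
- blower_housing: Loose bystander: the engine's yellow round blower housing, about 210 mm across its lugs and 76 mm high, lying on the table. Origin under its middle.
- screwdriver: Loose bystander: a screwdriver 190 mm long lying on the table.
- spanner: Loose bystander: a spanner 170 mm long lying on the table.
- oil_bottle: Loose bystander: a white bottle with a black cap, 60 mm across and 150 mm high, standing on the table. Origin under its foot.
- brush_pot: Loose bystander: a black pot of paint brushes, 90 mm across, the brushes up to 250 mm high. Origin under its foot.

How it is judged:
By the outcome, as a careful person would: the job done as asked, in the order asked, and still so for the second after the job is handed in, with the robot touching nothing.
It also fails if it takes over 51 s, if anything falls off the work surface, if the arm or the gripper's body presses on something with over 40 N, if the wrist force passes 120 N, or if a joint passes its speed limit or range.

## Working session

There is one attempt and no reset: what is moved stays moved. The work goes in short steps, Python scripts to look and compute and a shell command to move; the robot and the scene stay as the last step left them, time stands still between calls to the robot, and variables do not carry over. Pictures are saved under pics/ and viewed, at most 10 in all, crops included, and the job is handed in when it is done.

```bash
ls; mkdir -p pics
cat > h.py <<'E'
import numpy as np,cv2
from station import arm
def grab(n,f=None):
    p,d=arm.grab_frame(n)
    if f: cv2.imwrite('pics/'+f,p[:,:,::-1])
    return p,d
def w(n,u,v,z):
    c=arm.get_calibration(n);return c['R'].T@(np.array([(u-c['mtx'][0,2])/c['mtx'][0,0]*z,(v-c['mtx'][1,2])/c['mtx'][1,1]*z,z])-c['t'])
def cloud(n,d):
    c=arm.get_calibration(n);v,u=np.mgrid[:420,:560]
    P=np.stack([(u-c['mtx'][0,2])/c['mtx'][0,0]*d,(v-c['mtx'][1,2])/c['mtx'][1,1]*d,d],-1)
    return (P-c['t'])@c['R']
def px(n,X):
    c=arm.get_calibration(n);q=c['mtx']@(c['R']@np.array(X)+c['t']);return q[:2]/q[2]
E
python3 - <<'E'
from h import *
for n in('top','scene'):
    p,d=grab(n,n+'0.png'); C=cloud(n,d)
    for t in('wheel_axis','flywheel','magnet','coil_back','coil','fan','plug_socket'):
        try:
            for r in arm.trace(t,n)[:2]:
                m=r['mask']&(d>0); print(n,t,round(r['score'],2),r['extent'],np.median(C[m],0).round(3))
        except Exception as e: print(n,t,e)
s=arm.get_state();print(s['t'],s['eef_pos'],s['ee_rot'],s['width'],arm.hold_point_z)
E
```

```text
pics
top wheel_axis 0.94 [186.4, 136.2, 155.0, 152.2] [0.53  0.03  0.071]
top flywheel 0.75 [230.0, 173.6, 62.4, 53.2] [0.543 0.031 0.17 ]
top magnet 0.79 [229.2, 176.0, 59.0, 52.8] [0.542 0.03  0.17 ]
top coil_back 0.74 [282.9, 172.3, 44.9, 27.8] [ 0.593 -0.084  0.169]
top coil_back 0.7 [86.0, 232.9, 40.5, 31.5] [0.409 0.537 0.06 ]
top coil 0.57 [284.3, 168.1, 45.3, 29.4] [ 0.592 -0.086  0.166]
top fan 0.81 [229.0, 174.6, 59.8, 55.3] [0.543 0.03  0.17 ]
top plug_socket 0.43 [202.2, 213.8, 12.6, 9.6] [0.493 0.185 0.2  ]
scene wheel_axis 0.79 [215.5, 175.3, 161.8, 123.4] [0.601 0.051 0.083]
scene wheel_axis 0.38 [139.6, 189.8, 25.9, 46.5] [ 0.632 -0.395  0.007]
scene flywheel 0.83 [260.4, 179.7, 63.6, 57.6] [0.56  0.037 0.17 ]
scene flywheel 0.16 [432.2, 280.6, 34.1, 42.0] [0.616 0.488 0.095]
scene magnet 0.81 [260.4, 180.8, 64.4, 53.7] [0.559 0.037 0.17 ]
scene coil_back 0.78 [218.1, 189.1, 39.6, 37.0] [ 0.596 -0.086  0.164]
scene coil_back 0.53 [137.2, 189.0, 32.6, 46.5] [ 0.632 -0.396  0.007]
scene coil 0.67 [217.1, 191.8, 40.0, 36.4] [ 0.597 -0.084  0.164]
scene fan 0.58 [260.6, 177.8, 64.3, 61.1] [0.558 0.036 0.17 ]
0.8 [0.27079186 0.61828415 0.22659624] [-3.14154949e+00  2.39822947e-05 -4.12754700e-01] 0.08782513351952537 0.0188
```

Run:
```python
from h import *
a=cv2.imread('pics/top0.png')[130:270,170:350];b=cv2.imread('pics/scene0.png')[150:290,190:370]
cv2.imwrite('pics/c0.png',np.hstack([cv2.resize(x,(399,560)if 0 else (400,311),interpolation=cv2.INTER_CUBIC) for x in(a,b)]))
cv2.imwrite('pics/c1.png',np.vstack([cv2.resize(cv2.imread('pics/top0.png')[160:240,220:340],(450,300),interpolation=cv2.INTER_CUBIC),cv2.resize(cv2.imread('pics/scene0.png')[165:245,215:335],(450,300),interpolation=cv2.INTER_CUBIC)]))
```

```text
(no output)
```

View pics/c1.png

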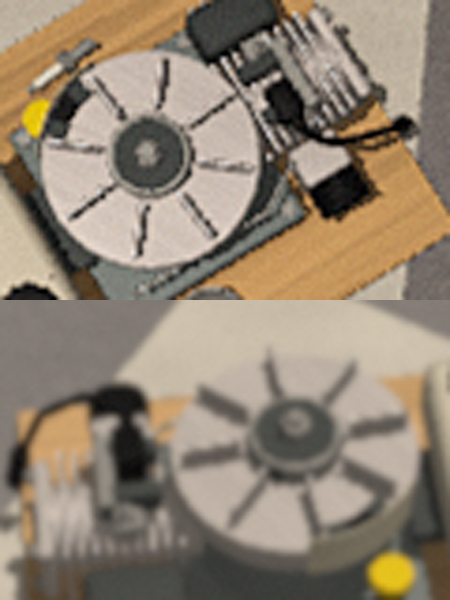

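View pics/top0.png

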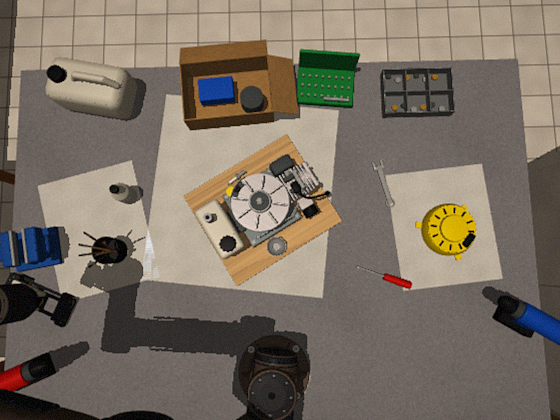

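```bash
cat >> h.py <<'E'
def ortho(p,n,cx,cy,z,half,s):
    # image: right=-y, up=+x ; s px/mm
    N=int(2*half*s); c=arm.get_calibration(n)
    i=np.arange(N)/s-half; Y,X=np.meshgrid(cy-i,cx-i)
    Q=np.stack([X,Y,np.full_like(X,z)],-1)@c['R'].T+c['t']; q=Q@c['mtx'].T
    return cv2.remap(p,(q[...,0]/q[...,2]).astype('f4'),(q[...,1]/q[...,2]).astype('f4'),cv2.INTER_CUBIC)
def rim(C,cen=(.543,.03)):
    from scipy.optimize import least_squares
    m=(abs(C[...,2]-.170)<.006)&(np.hypot(C[...,0]-cen[0],C[...,1]-cen[1])<.1)
    pts=C[m][:,:2]; hull=cv2.convexHull(pts.astype('f4'))[:,0]
    f=least_squares(lambda a:np.hypot(hull[:,0]-a[0],hull[:,1]-a[1])-a[2],[*cen,.09],loss='soft_l1',f_scale=.002)
    return f.x,np.median(C[m][:,2])
def blades(p,n,a,z=.185,r0=.045,r1=.082):
    g=cv2.cvtColor(p,cv2.COLOR_RGB2GRAY).astype('f4'); c=arm.get_calibration(n)
    th=np.radians(np.arange(0,360,.5)); r=np.linspace(r0,r1,25); T,Rr=np.meshgrid(th,r)
    Q=np.stack([a[0]+Rr*np.cos(T),a[1]+Rr*np.sin(T),np.full_like(T,z)],-1)@c['R'].T+c['t'];q=Q@c['mtx'].T
    return np.degrees(th),cv2.remap(g,(q[...,0]/q[...,2]).astype('f4'),(q[...,1]/q[...,2]).astype('f4'),cv2.INTER_LINEAR)
E
python3 - <<'E'
from h import *
o=[]
for n in('top','scene'):
    p,d=grab(n);C=cloud(n,d);a,z=rim(C);print(n,a,z)
    for zz in(.168,.18,.192):
        th,I=blades(p,n,a,zz);m=np.median(I,0);ph=np.sum((m.max()-m)*np.exp(8j*np.radians(th)));print(zz,'blade mod45',np.degrees(np.angle(ph))/8%45,abs(ph))
    th,I=blades(p,n,a,.168,.074,.088);m=I.mean(0)
    print([(int(t),int(x)) for t,x in zip(th[::10],m[::10])])
    m=(C[...,2]>.13)&(C[...,2]<.21)&(np.hypot(C[...,0]-a[0],C[...,1]-a[1])>.097)&(np.hypot(C[...,0]-a[0],C[...,1]-a[1])<.16)&(C[...,1]<a[1]-.03)
    for lo,hi in((.13,.15),(.15,.162),(.162,.17),(.17,.21)):
        q=C[m&(C[...,2]>lo)&(C[...,2]<hi)];print(lo,len(q),np.median(q,0).round(3))
    im=ortho(p,n,.568,-.02,.160,.15,2000)
    o.append(cv2.resize(im,(400,400))[:,:,::-1])
    # board direction
    hsv=cv2.cvtColor(p,cv2.COLOR_RGB2HSV);b=(C[...,2]>.005)&(C[...,2]<.04)&(hsv[...,0]<25)&(hsv[...,1]>70)&(np.hypot(C[...,0]-a[0],C[...,1]-a[1])<.28)
    r=cv2.minAreaRect((C[b][:,:2]*1000).astype('f4'));print('board',r,np.median(C[b][:,2]))
cv2.imwrite('pics/o1.png',np.hstack(o))
E
```

```text
top [0.54349811 0.03058746 0.08986844] 0.16943338998862525
0.168 blade mod45 36.15873642803257 7592.28699480393
0.18 blade mod45 36.17497335240087 7146.765798515615
0.192 blade mod45 36.39401475032006 6501.538931285724
[(0, 184), (5, 184), (10, 187), (14, 186), (20, 188), (25, 187), (29, 177), (35, 178), (40, 136), (45, 61), (50, 54), (55, 28), (59, 31), (65, 31), (70, 65), (75, 64), (80, 167), (85, 182), (90, 190), (95, 195), (100, 197), (105, 193), (110, 197), (115, 200), (119, 203), (125, 187), (130, 170), (135, 206), (140, 206), (145, 206), (150, 207), (155, 206), (160, 206), (165, 206), (170, 202), (175, 134), (180, 202), (185, 197), (190, 198), (195, 200), (200, 199), (205, 197), (210, 199), (215, 175), (220, 105), (225, 203), (230, 198), (235, 198), (239, 197), (245, 196), (250, 193), (255, 194), (260, 140), (265, 171), (270, 193), (275, 188), (280, 187), (285, 186), (290, 185), (295, 184), (300, 187), (305, 99), (310, 178), (315, 187), (320, 186), (325, 184), (330, 186), (335, 186), (340, 186), (345, 177), (350, 129), (355, 186)]
0.13 107 [ 0.609 -0.07   0.132]
0.15 51 [ 0.62
[... 826 characters left out ...]
57), (175, 121), (180, 173), (185, 178), (190, 179), (195, 180), (200, 181), (205, 180), (210, 177), (215, 129), (220, 142), (225, 182), (230, 182), (235, 183), (239, 182), (245, 181), (250, 152), (255, 95), (260, 109), (265, 164), (270, 181), (275, 179), (280, 178), (285, 177), (290, 173), (295, 151), (300, 122), (305, 130), (310, 171), (315, 177), (320, 178), (325, 178), (330, 178), (335, 178), (340, 178), (345, 163), (350, 133), (355, 172)]
0.13 117 [ 0.628 -0.067  0.133]
0.15 120 [ 0.625 -0.066  0.157]
0.162 187 [ 0.614 -0.078  0.166]
0.17 114 [ 0.588 -0.085  0.175]
board ((542.44189453125, 29.5899658203125), (366.3475341796875, 423.4396667480469), 30.48726463317871) 0.018785809951868203
```

View pics/o1.png

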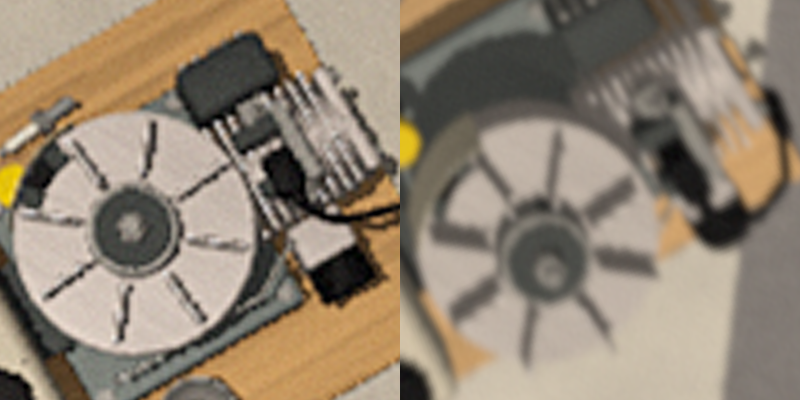

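The magnet is at about 59° world, with blades at 36.2+45k°, and the coil lies in direction −59.5°. So the wheel needs about 118° clockwise. I'll push the 126° blade with the shut fingers, wide side radial.

```bash
cat >> h.py <<'E'
A=np.array([.5435,.030])
def rows(wps):
    # wps: (x,y,z,yaw_deg) -> tool units relative to the current pose
    s=arm.get_state();p=s['eef_pos'];y=s['ee_rot'][2];o=[]
    print('now',np.round(p,4),round(np.degrees(y),2),s['t'],'F',np.round(s['force'],1))
    for x,yy,z,yw in wps:
        d=np.array([x,yy,z])-p
        t=-(((yw-np.degrees(y))+180)%360-180)
        o.append([round(float(v),2) for v in((d[0]*np.cos(y)+d[1]*np.sin(y))/.025,(d[0]*np.sin(y)-d[1]*np.cos(y))/.025,-d[2]/.025,t/5)])
    for r in o:print(r)
def arc(th,z,r=.063): t=np.radians(th);return (A[0]+r*np.cos(t),A[1]+r*np.sin(t),z,th-90)
E
python3 - <<'E'
from h import *
rows([arc(148.7,.35)])
E
```

```text
now [0.2708 0.6183 0.2266] -23.65 0.9 F [ 0.4 -0.8  0.9]
[16.93, 16.84, -4.94, -16.47]
```

```bash
python3 -m crank '[[[0,0,-2.5,0],[0,0,-5,0],[1.7,1.7,-5,-1.6],[3.4,3.4,-5,-3.3],[5.1,5.1,-5,-4.9],[6.8,6.7,-5,-6.6],[8.5,8.4,-5,-8.2],[10.2,10.1,-5,-9.9],[11.9,11.8,-5,-11.5],[13.5,13.5,-5,-13.2],[15.2,15.2,-5,-14.8],[16.9,16.8,-5,-16.5]]]' 1 10
python3 - <<'E'
from h import *
rows([arc(148.7,.35),arc(148.7,.22),arc(148.7,.18)])
E
```

```text
t: 2.4
eef_pos: [0.4895, 0.0624, 0.3522]
ee_rot: [3.141, -0.001, 1.031]
force: [0.2, -0.1, 0.6]
width: 0.0006
gripper_force: 0.0
now [0.4895 0.0624 0.3522] 59.09 2.4 F [ 0.2 -0.1  0.6]
[0.01, -0.0, 0.09, 0.08]
[0.01, -0.0, 5.29, 0.08]
[0.01, -0.0, 6.89, 0.08]
```

```bash
python3 -m crank '[[[0,0,2,0],[0,0,4,0],[0,0,5.5,0],[0,0,5.5,0]]]'
python3 - <<'E'
from h import *
p,d=grab('scene','s1.png')
u=px('scene',[*A,.2]).astype(int);c=p[u[1]-55:u[1]+45,u[0]-65:u[0]+65,::-1]
cv2.imwrite('pics/s1c.png',cv2.resize(c,None,fx=5,fy=5,interpolation=cv2.INTER_CUBIC));print(u)
rows([arc(148.7,.18)])
E
```

```text
t: 2.9
eef_pos: [0.4876, 0.0635, 0.212]
ee_rot: [-3.139, 0.004, 1.026]
force: [-0.0, 0.4, 0.6]
width: 0.0008
gripper_force: 0.0
[293 197]
now [0.4891 0.0641 0.2142] 58.81 2.95 F [-0.9  0.1  0.7]
[-0.03, 0.05, 1.37, 0.02]
```

View pics/s1c.png

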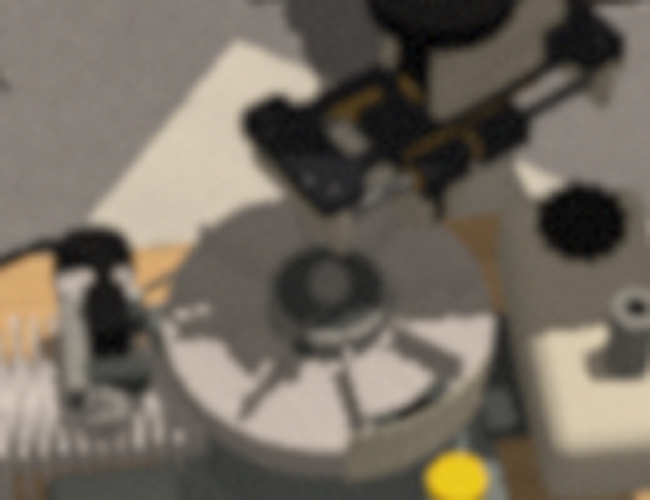

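The view shows the fingertip tucked behind the cup over the intended gap, with the magnet still at front right of the wheel. Now descending.

```bash
python3 -m crank '[[[0,0,0.7,0],[0,0,1.4,0],[0,0,1.4,0],[0,0,1.4,0]]]'
python3 - <<'E'
from h import *
rows([arc(t,.18) for t in np.arange(148.7,148.7-45,-4)])
E
```

```text
t: 3.45
eef_pos: [0.4903, 0.0649, 0.181]
ee_rot: [3.14, -0.002, 1.027]
force: [0.1, 0.1, -0.4]
width: 0.0005
gripper_force: 0.0
now [0.4903 0.0649 0.181 ] 58.83 3.45 F [ 0.1  0.1 -0.4]
[-0.09, 0.02, 0.04, 0.03]
[0.09, 0.03, 0.04, 0.83]
[0.26, 0.05, 0.04, 1.63]
[0.44, 0.08, 0.04, 2.43]
[0.61, 0.12, 0.04, 3.23]
[0.78, 0.18, 0.04, 4.03]
[0.94, 0.24, 0.04, 4.83]
[1.1, 0.32, 0.04, 5.63]
[1.25, 0.41, 0.04, 6.43]
[1.39, 0.51, 0.04, 7.23]
[1.53, 0.61, 0.04, 8.03]
[1.66, 0.73, 0.04, 8.83]
```

```bash
python3 -m crank '[[[0.09,0.03,0,0.8],[0.26,0.05,0,1.6],[0.44,0.08,0,2.4],[0.56,0.11,0,3],[0.7,0.15,0,3.6],[0.82,0.19,0,4.2],[0.94,0.24,0,4.8],[1.1,0.32,0,5.6],[1.25,0.41,0,6.4],[1.39,0.51,0,7.2],[1.53,0.61,0,8],[1.66,0.73,0,8.8]]]'
cat >> h.py <<'E'
def meas():
    p,d=grab('top');s=arm.get_state()['eef_pos']
    th,I=blades(p,'top',A,.180);m=np.median(I,0);x=np.arctan2(s[1]-A[1],s[0]-A[0])
    print('finger th',np.degrees(x),'r',np.hypot(*(s[:2]-A)))
    th,I=blades(p,'top',A,.168,.074,.088);m=I.mean(0)
    print([(int(t),int(x)) for t,x in zip(th[::8],m[::8])])
E
python3 - <<'E'
from h import *
meas()
rows([arc(t,.18) for t in np.arange(100.7,100.7-48,-4)])
E
```

```text
t: 4.95
eef_pos: [0.5265, 0.0904, 0.1806]
ee_rot: [3.141, -0.001, 0.256]
force: [-3.2, -1.2, 1.3]
width: 0.0007
gripper_force: 1.3
finger th 105.07965497131586 r 0.06275970835401147
[(0, 165), (4, 144), (8, 72), (12, 75), (16, 33), (20, 31), (24, 29), (28, 35), (32, 51), (36, 23), (40, 41), (44, 51), (48, 55), (52, 53), (56, 49), (59, 51), (64, 56), (68, 53), (72, 56), (76, 63), (80, 51), (84, 29), (88, 22), (92, 23), (96, 21), (100, 25), (104, 135), (108, 12), (112, 14), (116, 12), (119, 21), (124, 38), (128, 93), (132, 97), (136, 83), (140, 93), (144, 93), (148, 174), (152, 222), (156, 222), (160, 224), (164, 225), (168, 223), (172, 222), (176, 226), (180, 177), (184, 166), (188, 231), (192, 226), (196, 225), (200, 224), (204, 224), (208, 221), (212, 222), (216, 223), (220, 223), (224, 190), (228, 152), (232, 224), (236, 220), (239, 216), (244, 215), (248, 213), (252, 212), (256, 214), (260, 213), (264, 213), (268, 174), (272, 193), (276, 207), (280, 188), (284, 177), (288, 162), (292, 143), (296, 117), (300, 120), (304, 95), (308, 105), (312, 87), (316, 111), (320, 97), (324, 108), (328, 111), (332, 142), (336, 145), (340, 151), (344, 183), (348, 204), (352, 212), (356, 164)]
now [0.5272 0.0906 0.1805] 14.5 5.0 F [1. 1. 1.]
[0.19, -0.0, 0.02, 0.76]
[0.37, 0.01, 0.02, 1.56]
[0.54, 0.04, 0.02, 2.36]
[0.71, 0.09, 0.02, 3.16]
[0.88, 0.14, 0.02, 3.96]
[1.04, 0.2, 0.02, 4.76]
[1.2, 0.28, 0.02, 5.56]
[1.35, 0.37, 0.02, 6.36]
[1.5, 0.47, 0.02, 7.16]
[1.64, 0.57, 0.02, 7.96]
[1.77, 0.69, 0.02, 8.76]
[1.89, 0.82, 0.02, 9.56]
```

```bash
python3 -m crank '[[[0.19,0,0,0.8],[0.37,0.01,0,1.6],[0.54,0.04,0,2.4],[0.71,0.09,0,3.2],[0.88,0.14,0,4],[1.04,0.2,0,4.8],[1.2,0.28,0,5.6],[1.35,0.37,0,6.4],[1.5,0.47,0,7.2],[1.6,0.54,0,7.7],[1.67,0.6,0,8.15],[1.72,0.64,0,8.4]]]'
cat >> h.py <<'E'
def fit(cam,lo,hi):
    # blade phase mod 45 with a dark-line fit, only over angles [lo,hi] free of the arm
    p,d=grab(cam);th,I=blades(p,cam,A,.180);m=np.median(I,0);m=cv2.medianBlur(m[None],5)[0]*0+m
    ok=((th-lo)%360)<((hi-lo)%360)
    base=np.array([np.percentile(np.take(m,range(i-30,i+30),mode='wrap'),80) for i in range(720)])
    D=np.clip(base-m,0,None)*ok;D/=base
    sc=[D[ok&(np.abs((th-a+22.5)%45-22.5)<2.6)].mean() for a in np.arange(0,45,.25)]
    i=int(np.argmax(sc));print(cam,'phase',np.arange(0,45,.25)[i],round(sc[i],2))
    return th,D
E
python3 - <<'E'
from h import *
meas();fit('top',140,290);fit('scene',180,330)
rows([arc(t,.18) for t in np.arange(60,20,-3.5)])
E
```

```text
t: 6.5
eef_pos: [0.5722, 0.0861, 0.1797]
ee_rot: [-3.141, -0.0, -0.475]
force: [-1.6, 1.6, 0.3]
width: 0.0008
gripper_force: 1.2
finger th 62.69386676985836 r 0.06304424847123483
[(0, 94), (4, 90), (8, 93), (12, 97), (16, 88), (20, 15), (24, 33), (28, 44), (32, 43), (36, 40), (40, 35), (44, 38), (48, 51), (52, 73), (56, 74), (59, 87), (64, 51), (68, 15), (72, 14), (76, 14), (80, 28), (84, 54), (88, 86), (92, 89), (96, 93), (100, 96), (104, 94), (108, 96), (112, 92), (116, 100), (119, 188), (124, 209), (128, 218), (132, 218), (136, 211), (140, 146), (144, 235), (148, 223), (152, 203), (156, 230), (160, 231), (164, 230), (168, 229), (172, 229), (176, 228), (180, 229), (184, 150), (188, 221), (192, 231), (196, 227), (200, 224), (204, 224), (208, 223), (212, 221), (216, 222), (220, 222), (224, 214), (228, 187), (232, 167), (236, 226), (239, 223), (244, 222), (248, 221), (252, 221), (256, 222), (260, 221), (264, 220), (268, 216), (272, 147), (276, 209), (280, 219), (284, 218), (288, 218), (292, 204), (296, 212), (300, 192), (304, 92), (308, 98), (312, 96), (316, 85), (320, 83), (324, 33), (328, 32), (332, 16), (336, 15), (340, 12), (344, 12), (348, 26), (352, 32), (356, 44)]
top phase 5.75 0.29
scene phase 6.25 0.32
now [0.5724 0.0861 0.1794] -27.16 6.65 F [-0.5  0.2  1.5]
[0.12, 0.01, -0.02, 0.57]
[0.27, 0.02, -0.02, 1.27]
[0.43, 0.04, -0.02, 1.97]
[0.58, 0.07, -0.02, 2.67]
[0.73, 0.11, -0.02, 3.37]
[0.87, 0.16, -0.02, 4.07]
[1.01, 0.22, -0.02, 4.77]
[1.15, 0.28, -0.02, 5.47]
[1.29, 0.36, -0.02, 6.17]
[1.42, 0.44, -0.02, 6.87]
[1.54, 0.53, -0.02, 7.57]
[1.66, 0.63, -0.02, 8.27]
```

```bash
python3 -m crank '[[[0.12,0.01,0,0.55],[0.27,0.02,0,1.25],[0.43,0.04,0,1.95],[0.58,0.07,0,2.65],[0.73,0.11,0,3.35],[0.87,0.16,0,4.05],[1.01,0.22,0,4.75],[1.15,0.28,0,5.45],[1.25,0.34,0,6],[1.33,0.39,0,6.4],[1.38,0.42,0,6.65],[1.38,0.42,0,6.65]]]'
python3 - <<'E'
from h import *
meas();fit('top',140,290);fit('scene',150,330);fit('top',100,290);
rows([arc(t,.18) for t in (27,25,23,21.5,20.5,19.7,19)])
E
```

```text
t: 8.15
eef_pos: [0.5982, 0.0608, 0.1792]
ee_rot: [-3.141, -0.0, -1.055]
force: [1.0, 0.9, 1.5]
width: 0.0005
gripper_force: 0.7
finger th 29.451492800195588 r 0.06269736241704815
[(0, 12), (4, 13), (8, 17), (12, 21), (16, 50), (20, 56), (24, 62), (28, 61), (32, 56), (36, 38), (40, 17), (44, 12), (48, 15), (52, 13), (56, 28), (59, 76), (64, 100), (68, 96), (72, 96), (76, 95), (80, 94), (84, 98), (88, 99), (92, 97), (96, 98), (100, 95), (104, 88), (108, 94), (112, 100), (116, 100), (119, 101), (124, 99), (128, 100), (132, 100), (136, 99), (140, 99), (144, 100), (148, 96), (152, 89), (156, 101), (160, 100), (164, 100), (168, 97), (172, 94), (176, 139), (180, 195), (184, 229), (188, 227), (192, 223), (196, 164), (200, 175), (204, 231), (208, 229), (212, 227), (216, 227), (220, 227), (224, 226), (228, 226), (232, 227), (236, 217), (239, 159), (244, 199), (248, 225), (252, 223), (256, 224), (260, 223), (264, 221), (268, 223), (272, 222), (276, 223), (280, 219), (284, 141), (288, 158), (292, 78), (296, 79), (300, 42), (304, 32), (308, 11), (312, 11), (316, 31), (320, 31), (324, 67), (328, 88), (332, 97), (336, 95), (340, 95), (344, 97), (348, 96), (352, 90), (356, 53)]
top phase 18.75 0.26
scene phase 32.25 0.22
top phase 18.25 0.23
now [0.5979 0.0608 0.179 ] -60.42 8.35 F [0.4 1.6 0.3]
[0.11, -0.02, -0.04, 0.52]
[0.2, -0.01, -0.04, 0.92]
[0.29, -0.0, -0.04, 1.32]
[0.35, 0.0, -0.04, 1.62]
[0.39, 0.01, -0.04, 1.82]
[0.43, 0.02, -0.04, 1.98]
[0.46, 0.02, -0.04, 2.12]
```

```bash
python3 -m crank '[[[0.06,0,0,0.3],[0.13,0,0,0.6],[0.2,0,0,0.9],[0.26,0,0,1.2],[0.31,0,0,1.4],[0.35,0,0,1.6],[0.38,0.01,0,1.7],[0.38,0.01,0,1.7]]]'
python3 - <<'E'
from h import *
s=arm.get_state()['eef_pos'];print(np.degrees(np.arctan2(s[1]-A[1],s[0]-A[0])))
fit('top',170,290);fit('top',190,290)
rows([arc(25,.18),arc(30,.18)])
E
```

```text
t: 9.35
eef_pos: [0.6022, 0.0522, 0.179]
ee_rot: [3.141, -0.0, -1.203]
force: [-0.9, 0.9, 1.2]
width: 0.0005
gripper_force: 0.7
20.745822198529495
top phase 10.25 0.35
top phase 10.25 0.34
now [0.6022 0.0523 0.179 ] -68.94 9.45 F [-1.9  0.7 -0.1]
[-0.19, -0.0, -0.04, -0.79]
[-0.4, 0.02, -0.04, -1.79]
```

```bash
python3 -m crank '[[[-0.2,0,0,-0.8],[-0.35,0.01,0,-1.5],[-0.35,0.01,-1.5,-1.5],[-0.35,0.01,-3.5,-1.5],[-0.35,0.01,-5,-1.5],[-0.35,0.01,-5,-1.5]]]'
python3 - <<'E'
from h import *
rows([(.66,-.22,.30,-59.5),(.45,-.3,.30,-59.5)])
E
```

```text
t: 10.2
eef_pos: [0.6006, 0.0604, 0.3079]
ee_rot: [-3.135, -0.002, -1.072]
force: [-0.0, 1.0, -0.7]
width: 0.0006
gripper_force: 0.0
now [0.6006 0.0604 0.3079] -61.43 10.2 F [-0.   1.  -0.7]
[10.99, 3.28, 0.31, -0.39]
[9.78, 12.18, 0.31, -0.39]
```

```bash
python3 -m crank '[[[1.4,1.7,0,0],[2.8,3.5,0,0],[4.2,5.2,0,0],[5.6,7,0,0],[7,8.7,0,0],[8.4,10.5,0,-0.4],[9.8,12.2,0,-0.4],[9.8,12.2,0,-0.4]]]'
python3 - <<'E'
from h import *
fit('top',80,40);fit('scene',0,359)
o=[]
for n in('top','scene'):
    p,d=grab(n);C=cloud(n,d);print(rim(C))
    o.append(cv2.resize(ortho(p,n,.575,-.03,.162,.12,2000),(400,400),interpolation=cv2.INTER_CUBIC)[:,:,::-1].copy())
    # mark axis and coil ray
    for r in(0,.146):
        t=np.radians(-59.5);X,Y=A[0]+r*np.cos(t),A[1]+r*np.sin(t);u=int((-.03+.12-Y)/.24*400);v=int((.575+.12-X)/.24*400);cv2.circle(o[-1],(u,v),3,(0,0,255),-1)
    L=C[(np.hypot(C[...,0]-A[0],C[...,1]-A[1])>.094)&(np.hypot(C[...,0]-A[0],C[...,1]-A[1])<.165)&(C[...,2]>.148)&(C[...,2]<.19)]
    e=np.array([np.cos(t),np.sin(t)]);f=np.array([-e[1],e[0]]);q=(L[:,:2]-A)@np.stack([e,f],1)
    q=np.c_[q,L[:,2]][abs(q[:,1])<.05];
    for k in np.arange(-.04,.041,.01):
        s=q[abs(q[:,1]-k)<.005]
        if len(s)>3:print(n,round(k,3),len(s),'rad',np.percentile(s[:,0],[2,50,98]).round(3),'z',np.median(s[:,2]).round(3))
cv2.imwrite('pics/o2.png',np.hstack(o))
E
```

```text
t: 11.2
eef_pos: [0.4461, -0.3033, 0.303]
ee_rot: [3.14, 0.001, -1.042]
force: [-0.1, 0.5, -0.2]
width: 0.0004
gripper_force: 0.0
top phase 9.25 0.22
scene phase 5.75 0.37
(array([0.54337573, 0.02986567, 0.08959372]), np.float64(0.16937388142653034))
top -0.04 41 rad [-0.158 -0.139 -0.113] z 0.163
top -0.03 40 rad [-0.159 -0.136 -0.113] z 0.152
top -0.02 47 rad [-0.162 -0.14  -0.115] z 0.152
top -0.01 48 rad [-0.163 -0.138 -0.113] z 0.151
top 0.0 47 rad [-0.164 -0.142 -0.114] z 0.151
top 0.01 44 rad [-0.163 -0.137 -0.085] z 0.152
top 0.02 49 rad [-0.162 -0.137  0.104] z 0.152
top 0.03 52 rad [-0.162 -0.137  0.11 ] z 0.153
top 0.04 45 rad [-0.147 -0.128  0.125] z 0.152
(array([0.54353641, 0.02765929, 0.09108509]), np.float64(0.16921804411806893))
scene -0.04 76 rad [-0.159 -0.135  0.127] z 0.162
scene -0.03 97 rad [-0.158 -0.124  0.142] z 0.155
scene -0.02 101 rad [-0.161  0.102  0.145] z 0.162
scene -0.01 94 rad [-0.16  -0.114  0.145] z 0.154
scene 0.0 109 rad [-0.154  0.116  0.144] z 0.158
scene 0.01 64 rad [-0.151 -0.12   0.144] z 0.154
scene 0.02 102 rad [-0.148  0.11   0.145] z 0.161
scene 0.03 92 rad [-0.146  0.116  0.146] z 0.155
scene 0.04 81 rad [-0.149 -0.119  0.135] z 0.153
```

View pics/o2.png

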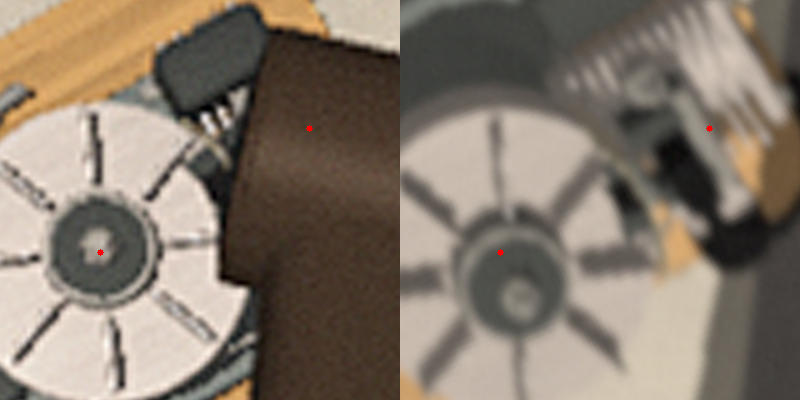

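```bash
cat >> h.py <<'E'
def phase(cam,lo,hi,z=.18,guess=7):
    p,d=grab(cam);th,I=blades(p,cam,A,z,.046,.080);m=I.mean(0);R=[]
    for k in range(8):
        g=guess+45*k
        if ((g-lo)%360)>((hi-lo)%360): continue
        w=np.abs((th-g+180)%360-180)<13
        x=((th[w]-g+180)%360-180);v=np.clip(np.percentile(m[w],75)-8-m[w],0,None);c=x[np.argmax(v)]
        n=abs(x-c)<6;a=(x[n]*v[n]).sum()/v[n].sum()
        R.append((g,guess+a))
    R=np.array(R);t=np.radians(R[:,0]);M=np.c_[np.ones(len(t)),np.cos(t),np.sin(t)]
    s,res,_,_=np.linalg.lstsq(M,R[:,1],rcond=None)
    print(cam,z,'phase',s.round(2),'raw',R[:,1].round(1),'res',(R[:,1]-M@s).round(1))
E
python3 - <<'E'
from h import *
for z in(.17,.192): phase('top',-55,285,z)
for z in(.17,.18): phase('scene',0,359.9,z)
E
```

```text
top 0.17 phase [ 5.87 -4.09  0.52] raw [ 1.7  3.6  7.4  8.7 10.2  8.3  4.2  2.8] res [-0.1 -0.2  0.6 -0.7  0.4  0.3 -0.7  0.5]
top 0.192 phase [ 5.75 -5.15  3.6 ] raw [ 1.   5.2 10.4 11.3 10.8  6.6  0.7  0. ] res [-0.1 -0.2  0.5 -0.7  0.3  0.5 -0.9  0.5]
scene 0.17 phase [ 6.08 -3.7   3.83] raw [ 4.   5.6 11.  11.6  8.2  6.6  1.1  0.4] res [ 1.2 -1.2  0.7  0.2 -1.1  1.3 -0.7 -0.4]
scene 0.18 phase [ 6.07 -0.74 -2.25] raw [6.2 2.8 4.2 5.9 5.9 9.4 7.7 6.5] res [ 1.1 -1.   0.2  0.7 -1.2  1.1 -0.5 -0.4]
```

Run:
```python
from h import *
p=cv2.imread('pics/top0.png')[:,:,::-1].copy();s=cv2.imread('pics/scene0.png')[:,:,::-1].copy()
c0=np.radians(-59.5);e=np.array([np.cos(c0),np.sin(c0)]);f=np.array([-e[1],e[0]]) # up=e, right=-f
def rot(p,n,z,r0,r1,hw,S):
    c=arm.get_calibration(n);H=int((r1-r0)*S);W=int(2*hw*S);R,K=np.meshgrid(r1-np.arange(H)/S,np.arange(W)/S-hw,indexing='ij')
    X=A[0]+R*e[0]-K*f[0];Y=A[1]+R*e[1]-K*f[1];Q=np.stack([X,Y,np.full_like(X,z)],-1)@c['R'].T+c['t'];q=Q@c['mtx'].T
    return cv2.remap(p,(q[...,0]/q[...,2]).astype('f4'),(q[...,1]/q[...,2]).astype('f4'),cv2.INTER_CUBIC)
ims=[rot(p,'top',.165,.05,.2,.1,2000),rot(s,'scene',.165,.05,.2,.1,2000)]
for i in ims: cv2.line(i,(200,0),(200,299),(255,0,0),1)
B=rot(p,'top',.019,-.25,.25,.2,1000);hsv=cv2.cvtColor(B,cv2.COLOR_RGB2HSV)
m=((hsv[...,0]<22)&(hsv[...,1]>90)&(hsv[...,2]>110)).astype('u1')
# edges: left/right sides and ends of the board
for nm,mm in(('right',m),('left',m[:,::-1]),('far',m.T),('near',m[::-1].T)):
    pts=[]
    for i in range(mm.shape[0]):
        j=np.flatnonzero(mm[i]) 
        if len(j)>5: pts.append((i,j.max() if nm in('right','left') else j.min()))
    pts=np.array(pts);ext=np.median(np.sort(pts[:,1])[-60:]) if nm in('right','left') else np.median(np.sort(pts[:,1])[:60])
    for _ in range(4):
        k=np.abs(pts[:,1]-ext)<6; cf=np.polyfit(pts[k,0],pts[k,1],1);ext=np.polyval(cf,pts[:,0]) if _ else ext
        if _: k=np.abs(pts[:,1]-ext)<3;cf=np.polyfit(pts[k,0],pts[k,1],1)
    print(nm,k.sum(),'slope deg',np.degrees(np.arctan(cf[0])).round(2),'off',np.median(pts[k,1]))
cv2.imwrite('pics/r1.png',np.hstack(ims)[:,:,::-1])
```

```text
right 420 slope deg -0.02 off 381.0
left 419 slope deg 0.01 off 376.0
far 244 slope deg -0.08 off 41.0
near 214 slope deg -0.03 off 40.0
```

View pics/r1.png

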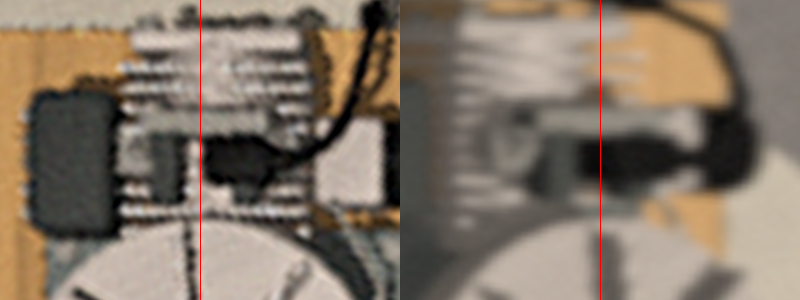

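Run:
```python
from h import *
rows([(.26,-.48,.30,-59.5)])
```

```text
now [ 0.4487 -0.2996  0.304 ] -59.35 11.6 F [-0.2  0.4  0.1]
[2.36, 10.17, 0.16, 0.03]
```

```bash
python3 -m crank '[[[0.5,2,0,0],[1,4,0,0],[1.4,6,0,0],[1.9,8,0,0],[2.4,10.2,0,0],[2.4,10.2,0,0]]]'
python3 - <<'E'
from h import *
import h
g0=h.grab
P={}
for n in('top','scene'): P[n]=g0(n)[0]
I0={n:cv2.imread(f'pics/{n}0.png')[:,:,::-1].copy() for n in P}
c0=np.radians(-59.5)
for lab,S,g in(('init',I0,36.2),('now',P,7)):
    h.grab=lambda n,S=S:(S[n],None)
    for n in P:
        phase(n,0,359.9,.17,g);phase(n,0,359.9,.18,g)
    mg=g+22.5 if lab=='init' else g-67.5
    for r0,r1 in((.074,.086),):
        th,I=blades(S['top'],'top',A,.168,r0,r1);m=I.mean(0);x=(th-mg+180)%360-180;k=np.argsort(x);x=x[k];m=m[k];w=abs(x)<35
        print(lab,'around',mg,[(float(a),int(b)) for a,b in zip(x[w][::4],m[w][::4])])
e=np.array([np.cos(c0),np.sin(c0)]);f=np.array([-e[1],e[0]])
def rot(p,n,z,r0,r1,hw,S):
    c=arm.get_calibration(n);H=int((r1-r0)*S);W=int(2*hw*S);R,K=np.meshgrid(r1-np.arange(H)/S,np.arange(W)/S-hw,indexing='ij')
    X=A[0]+R*e[0]-K*f[0];Y=A[1]+R*e[1]-K*f[1];Q=np.stack([X,Y,np.full_like(X,z)],-1)@c['R'].T+c['t'];q=Q@c['mtx'].T
    return cv2.remap(p,(q[...,0]/q[...,2]).astype('f4'),(q[...,1]/q[...,2]).astype('f4'),cv2.INTER_CUBIC)
ims=[rot(P[n],n,.168,.0,.16,.066,3000) for n in P]
for i in ims: cv2.line(i,(198,0),(198,100),(255,0,0),1)
cv2.imwrite('pics/r2.png',np.hstack(ims)[:,:,::-1])
E
```

```text
t: 12.35
eef_pos: [0.257, -0.4833, 0.3039]
ee_rot: [3.141, 0.0, -1.041]
force: [0.4, -0.1, 0.0]
width: 0.0006
gripper_force: 0.0
top 0.17 phase [36.05 -3.68  0.39] raw [32.5 36.7 38.3 39.2 39.7 35.4 34.  32.6] res [-0.8  0.9 -0.2 -0.5  0.9 -0.8  0.4  0.2]
top 0.18 phase [36.09 -4.12  1.83] raw [32.9 38.4 39.6 39.9 39.2 34.2 32.6 31.9] res [-1.   1.2 -0.4 -0.6  0.9 -0.8  0.5  0.2]
scene 0.17 phase [36.21 -3.99  3.63] raw [34.  39.4 42.1 39.6 38.5 32.6 30.5 33. ] res [-1.1  0.3  0.6 -1.1  1.2 -0.6 -0.4  1.3]
scene 0.18 phase [36.24 -1.47 -2.46] raw [32.3 33.9 35.9 36.1 40.2 38.1 37.  36.6] res [-1.3  0.3  0.7 -1.2  1.3 -0.8 -0.3  1.4]
init around 58.7 [(-34.69999999999999, 191), (-32.69999999999999, 190), (-30.69999999999999, 192), (-28.700000000000017, 185), (-26.69999999999999, 150), (-24.69999999999999, 152), (-22.69999999999999, 188), (-20.69999999999999, 181), (-18.69999999999999, 150), (-16.69999999999999, 83), (-14.699999999999989, 59), (-12.699999999999989, 64), (-10.699999999999989, 66), (-8.699999999999989, 60), (-6.699999999999989, 39), (-4.699999999999989, 25), (-2.69999999
[... 746 characters left out ...]
ase [ 6.12 -3.68  3.75] raw [ 4.1  5.6 11.  11.6  8.2  6.6  1.5  0.4] res [ 1.1 -1.2  0.7  0.2 -1.1  1.2 -0.5 -0.5]
scene 0.18 phase [ 6.07 -0.74 -2.25] raw [6.2 2.8 4.2 5.9 5.9 9.4 7.7 6.5] res [ 1.1 -1.   0.3  0.7 -1.2  1.1 -0.5 -0.4]
now around -60.5 [(-34.5, 210), (-32.5, 210), (-30.5, 211), (-28.5, 209), (-26.5, 176), (-24.5, 145), (-22.5, 163), (-20.5, 167), (-18.5, 77), (-16.5, 67), (-14.5, 75), (-12.5, 75), (-10.5, 68), (-8.5, 45), (-6.5, 33), (-4.5, 28), (-2.5, 30), (-0.5, 30), (1.5, 28), (3.5, 35), (5.5, 47), (7.5, 69), (9.5, 71), (11.5, 69), (13.5, 71), (15.5, 110), (17.5, 152), (19.5, 123), (21.5, 150), (23.5, 196), (25.5, 197), (27.5, 201), (29.5, 204), (31.5, 205), (33.5, 204)]
```

View pics/r2.png

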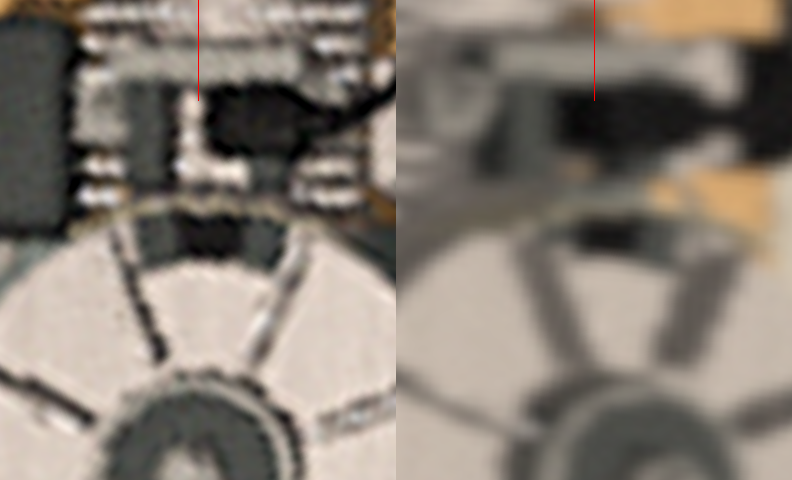

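The red line marks the coil axis. The magnet block (px 135–285) sits over both legs (px 133–170 and 248–292) to within about 2 mm, so I'll leave the wheel as it stands. Next is the coil, from outside its back.

Run:
```python
from h import *
c=np.radians(-59.5)
def rad(r,z):return (A[0]+r*np.cos(c),A[1]+r*np.sin(c),z,-59.5)
rows([rad(.178,.30),rad(.178,.149)])
```

```text
now [ 0.259  -0.4818  0.3039] -59.5 12.45 F [ 0.1  0.4 -0. ]
[-4.74, -20.2, 0.16, 0.0]
[-4.74, -20.2, 6.2, 0.0]
```

```bash
python3 -m crank '[[[-0.47,-2,0,0],[-0.95,-4,0,0],[-1.4,-6.1,0,0],[-1.9,-8.1,0,0],[-2.4,-10.1,0,0],[-2.8,-12.1,0,0],[-3.3,-14.1,0,0],[-3.8,-16.2,0,0],[-4.3,-18.2,0,0],[-4.74,-20.2,0,0],[-4.74,-20.2,0,0],[-4.74,-20.2,0,0]]]'
python3 - <<'E'
from h import *
c=np.radians(-59.5)
rows([(A[0]+r*np.cos(c),A[1]+r*np.sin(c),.149,-59.5) for r in(.178,)])
E
```

```text
t: 13.95
eef_pos: [0.6338, -0.1214, 0.3038]
ee_rot: [3.141, 0.0, -1.035]
force: [-0.3, 0.5, -0.9]
width: 0.0003
gripper_force: 0.0
now [ 0.6338 -0.1214  0.3038] -59.3 13.95 F [-0.3  0.5 -0.9]
[0.07, 0.04, 6.19, 0.04]
```

```bash
python3 -m crank '[[[0.07,0.04,1.5,0],[0.07,0.04,3,0],[0.07,0.04,4.2,0],[0.07,0.04,5.2,0],[0.07,0.04,5.8,0],[0.07,0.04,6.15,0],[0.07,0.04,6.15,0],[0.07,0.04,6.15,0]]]'
cat >> h.py <<'E'
def st():
    c=np.radians(-59.5);e=np.array([np.cos(c),np.sin(c)]);s=arm.get_state();d=s['eef_pos'][:2]-A
    print('rad',(d@e).round(4),'lat',(d@[-e[1],e[0]]).round(4),'Fout',round(float(s['force'][:2]@e),1),s['t'])
E
python3 -c "
from h import *
st()"
```

```text
t: 14.95
eef_pos: [0.6343, -0.1251, 0.1513]
ee_rot: [-3.14, -0.001, -1.037]
force: [0.6, 0.0, 0.8]
width: 0.0006
gripper_force: 0.0
rad 0.1797 lat -0.0005 Fout 0.3 14.95
```

```bash
python3 -m crank '[[[-0.1,0,0.05,0],[-0.2,0,0.1,0],[-0.3,0,0.1,0],[-0.4,0,0.1,0],[-0.45,0,0.1,0],[-0.5,0,0.1,0],[-0.55,0,0.1,0],[-0.6,0,0.1,0],[-0.65,0,0.1,0],[-0.7,0,0.1,0],[-0.75,0,0.1,0],[-0.8,0,0.1,0]]]'; python3 -c "
from h import *
st()"
python3 -m crank '[[[-0.02,0,0,0],[-0.04,0,0,0],[-0.06,0,0,0],[-0.08,0,0,0]]]';python3 -c "
from h import *
st()"
```

```text
t: 16.45
eef_pos: [0.6235, -0.1078, 0.1478]
ee_rot: [-3.142, 0.0, -1.038]
force: [-0.0, 0.1, 0.3]
width: 0.0005
gripper_force: 0.0
rad 0.1593 lat -0.001 Fout -0.1 16.45
t: 16.95
eef_pos: [0.6225, -0.1061, 0.1478]
ee_rot: [3.142, 0.0, -1.038]
force: [-0.1, 1.1, 0.1]
width: 0.0007
gripper_force: 0.0
rad 0.1573 lat -0.001 Fout -1.0 16.95
```

```bash
for i in 1; do python3 -m crank '[[[-0.03,0,0,0],[-0.06,0,0,0],[-0.09,0,0,0],[-0.12,0,0,0]]]' | grep -E "^(t|force)";python3 -c "
from h import *
st()"
python3 -m crank '[[[-0.03,0,0,0],[-0.06,0,0,0],[-0.09,0,0,0],[-0.12,0,0,0]]]' | grep -E "^(t|force)";python3 -c "
from h import *
st()"; done
```

```text
t: 17.45
force: [1.6, -4.0, -1.6]
rad 0.1547 lat -0.0009 Fout 4.3 17.45
t: 17.95
force: [2.0, -3.0, -0.9]
rad 0.1513 lat -0.001 Fout 3.5 17.95
```

```bash
python3 -m crank '[[[-0.02,0,0,0],[-0.04,0,0,0],[-0.06,0,0,0]]]' | grep -E "^(force)";python3 -c "
from h import *
st()"
python3 -m crank '[[[-0.02,0,0,0],[-0.03,0,0,0],[-0.04,0,0,0]]]' | grep -E "^(force)";python3 -c "
from h import *
st()"
```

```text
force: [1.5, -2.7, -0.2]
rad 0.1498 lat -0.001 Fout 3.1 18.325
force: [2.4, -5.8, -2.3]
rad 0.1491 lat -0.001 Fout 6.3 18.7
```

```bash
for i in 1; do python3 -m crank '[[[-0.02,0,0,0],[-0.03,0,0,0],[-0.03,0,0,0]]]' | grep -E "^(force)";python3 -c "
from h import *
st()"
python3 -m crank '[[[0,0,0,0],[0,0,0,0]]]' | grep -E "^(force)";python3 -c "
from h import *
st()"; done
```

```text
force: [4.2, -7.1, -3.6]
rad 0.1491 lat -0.0009 Fout 8.3 19.075
force: [4.3, -6.6, -2.7]
rad 0.1491 lat -0.0009 Fout 7.8 19.325
```

```bash
python3 -m crank '[[[-0.02,0,0,0],[-0.04,0,0,0],[-0.04,0,0,0]]]' | grep -E "^(force)";python3 -c "
from h import *
st()"
```

```text
force: [7.0, -11.6, -5.0]
rad 0.149 lat -0.0009 Fout 13.6 19.7
```

Position stays fixed while the force rises to 13.6 N, so the coil is seated. Backing out, lifting and checking.

```bash
python3 -m crank '[[[0.1,0,0,0],[0.4,0,0,0],[0.8,0,0,0],[1,0,-1.5,0],[1,0,-3.5,0],[1,0,-5.5,0],[1,1.5,-6,0],[1,3.5,-6,0],[1.5,6,-6,0],[2,8,-6,0],[2.5,10,-6,0],[2.5,10,-6,0]]]'
python3 -m crank '[[[0.5,2,0,0],[1,4,0,0],[1.5,6,0,0],[2,8,0,0],[2,9,0,0],[2,9,0,0]]]'
python3 - <<'E'
from h import *
phase('top',0,359.9,.17,6);phase('scene',0,359.9,.18,6)
c0=np.radians(-59.5);e=np.array([np.cos(c0),np.sin(c0)]);f=np.array([-e[1],e[0]])
def rot(p,n,z,r0,r1,hw,S):
    c=arm.get_calibration(n);H=int((r1-r0)*S);W=int(2*hw*S);R,K=np.meshgrid(r1-np.arange(H)/S,np.arange(W)/S-hw,indexing='ij')
    X=A[0]+R*e[0]-K*f[0];Y=A[1]+R*e[1]-K*f[1];Q=np.stack([X,Y,np.full_like(X,z)],-1)@c['R'].T+c['t'];q=Q@c['mtx'].T
    return cv2.remap(p,(q[...,0]/q[...,2]).astype('f4'),(q[...,1]/q[...,2]).astype('f4'),cv2.INTER_CUBIC)
ims=[rot(grab(n)[0],n,.165,.0,.16,.066,3000) for n in('top','scene')]
cv2.imwrite('pics/r3.png',np.hstack(ims)[:,:,::-1])
E
```

```text
t: 21.2
eef_pos: [0.4317, -0.2801, 0.2985]
ee_rot: [-3.141, -0.0, -1.041]
force: [-0.4, 0.4, 0.3]
width: 0.0001
gripper_force: 0.0
t: 21.95
eef_pos: [0.2648, -0.4363, 0.2978]
ee_rot: [-3.142, 0.0, -1.04]
force: [0.7, -0.3, -1.4]
width: 0.0006
gripper_force: 0.0
top 0.17 phase [ 5.98 -4.04  0.36] raw [ 1.7  3.6  7.4  8.6 10.2  8.3  5.1  2.8] res [-0.3 -0.1  0.7 -0.7  0.3  0.  -0.1  0.2]
scene 0.18 phase [ 6.07 -0.77 -2.24] raw [6.2 2.8 4.2 5.9 5.9 9.4 7.7 6.5] res [ 1.1 -1.   0.3  0.6 -1.1  1.1 -0.5 -0.4]
```

View pics/r3.png

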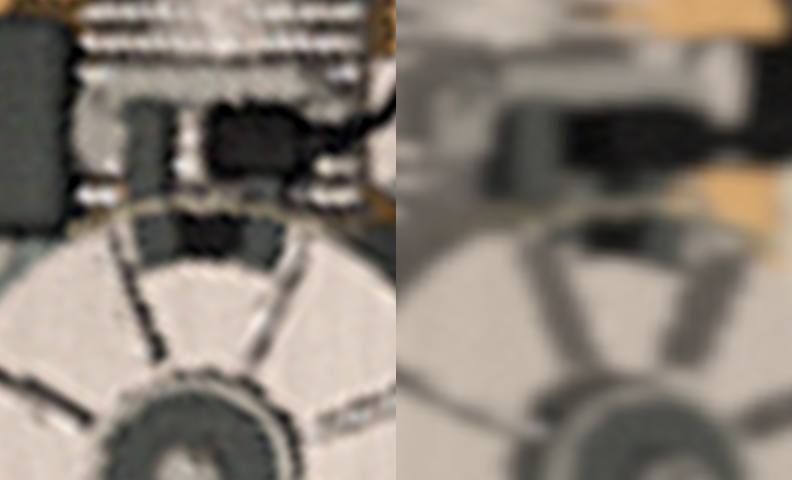

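The legs (px ~127–170 and ~250–290) now reach the card, and the magnet (px 135–285) lies squarely between them. The wheel hasn't moved. Handing in.

```bash
python3 -c "
from station import arm
print(arm.job_done())"
```

```text
the job is handed in; nothing more can be done
None
```

I turned the flywheel clockwise until the magnet faced the coil's legs, about 2° past dead square by my measurement, then pushed the coil in until it stopped against the card; I handed the job in with the arm clear.

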